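Find the high spot of a bent axle with a dial indicator

ROBOT

A 7-joint arm with a two-finger parallel gripper is mounted at the origin on the work surface. World frame = base frame: x ahead of the robot, y to its left, z up, the work surface at z = 0. Lengths are in m, angles in rad, forces in N, time in s.
With the tool pointing down it reaches from about 0.4 to 0.85 m from the base axis. Payload 10.4 kg.
Tool frame: the origin (TCP) lies at the very end of the fingers, on their centre line; the grasp point (between the pads) lies tcp_to_grasp behind it (tcp_to_grasp is the distance from the TCP to the grasp point, in m); z points along the fingers, y is the direction in which the jaws open and shut (so a half turn about z gives the same grasp; the last joint's range is limited). The gripper opens to 85 mm and grips with 20 to 120 N. Pads are 22 mm wide; open, the fingers measure 114 mm over their backs; the gripper's body (76 mm by 85 mm) begins 54 mm behind the grasp point. The pads swing forward as they close: fully open they stand 13 mm farther back than shut.
Start: joints at [1.197, 0.332, -0.065, 1.46, 0.022, 1.35, -0.088], TCP at [0.215, -0.587, 0.231] pointing down, gripper open.
Joint ranges: [-2.6, 2.6], [-0.5, 2.12], [-1.47, 1.34], [0.16, 2.42], [-1.27, 4.41], [0.06, 2.06], [-2.6, 2.6]. Speed limits (rad/s): [2.22, 2.22, 2.79, 2.79, 3.14, 3.14, 3.14].

INTERFACE

Orientations are given as a unit quaternion [x, y, z, w].
In Python, from cell import state, snapshot, job_done, recognise, tcp_to_grasp gives the robot as it stands.
- The arm moves only by the shell command python3 -m creep 'ROWS'. ROWS is JSON, a list of rows, each a list of 7 numbers: the turn, a rotation vector about the tool's x, y, z in rad, then the shift along the tool's x, y, z in cm, then the finger opening in cm, from 0 to 8.54. In form: [[ax, ay, az, tx, ty, tz, gripper], ...]. A call has 1 to 8 rows; each row shifts and turns the pose as measured when the row begins, along the tool's axes as they then stand; what a row does not reach is not made up. A row lasts 1/10 s, in which the tool goes at most 50 mm and 8.59 degrees, less where a joint would pass 70% of its speed; a pose out of reach is approached as far as the arm can. A call with a gripper value outside its range is refused whole. The fingers move at their own pace and stop on an object; the grip force is fixed at half the most. Time passes only in rows, so rows that do not move let the fingers close. It gives the time, the measured TCP pose, the force and the opening at its end, in the units of the state.
- state(): the state, without advancing time (a new reading comes with each control period).
- snapshot(name): name is "side" or "top" or "wrist"; returns a dict with "img" (400x640x3 uint8, red, green, blue), "K" (3x3 intrinsics, pixels), "R" (3x3) and "t" (3): a world point X has camera coordinates R X + t. Camera axes: x right, y down, z forward; pixel columns grow to the right and rows downward; lengths in m; the calibration is good to about 2 mm. A picture is of the moment at which its call begins. There is no depth.
- job_done(): hands the job in, once; it reports no verdict.
Trained networks look in a picture, given as the dict that the camera call returned (one of the last four; its "shot" number tells which), for a name from the list of things; names that differ only in an ending like _2 or _b are one class to them, and where a whole thing is asked for, a point or a joint stands for the part that bears it (a point fixed in the world has none). Each returns a list of dicts, best first, with "confidence" (0 to 1); they miss things now and then, are a little off and sometimes report something else, mostly with a low value. They report only what shows in the picture. A call takes as long as a camera call.
- recognise(picture, target): "centre" ([x, y, z] in m, in world coordinates, good to about 4 mm: the middle of the surface that is visible of it).
The state is a dict: "t": time; "qpos": joint angles; "joint_vel": joint speeds; "effort": joint torques, N m; "tool_pos": TCP position; "ee_rot": TCP orientation; "ft_force": force on the tool from outside, world axes, zero at the start; "wrist_torque": the same for the moment, N m; "opening": finger opening in m.
Only numpy, scipy, OpenCV 4.12 (cv2) and the standard library are available. Lean on these libraries where they do the work, as an engineer would, in place of code of your own. Each camera call takes 0.05 s, during which the arm holds its last target. There are 200 camera calls.

TASK

The steel axle lying in the two V-blocks is bent somewhere in the middle, and nobody knows which way. Lower the dial indicator onto it by the stand's black knob until the plunger is pressed in by about half its travel; then, with a light touch on the star wheel, roll the axle round in the V-blocks to find its highest reading, and leave it lying there, high spot up under the plunger, with your hands off. Don't run the plunger to the end of its travel, force the axle or lift it out of the V-blocks, or disturb the other things on the bench.

Things in the scene. Friction and masses are not known exactly. Their poses are not given: they have to be found in the camera images.
- gauge: runout stand, fixed: dark plate, x -142 to 118, y -170 to 170 mm, 40 mm thick, two V-blocks on it (at y = -95 and +95 mm, 72 by 30 mm, tops 100 mm above the bench), a 22 mm column at x = -105 mm, 330 mm high. Origin on the bench below the indicator's plunger; x from column to axle, y along the axle towards the star wheel, z up. The seated axle's axis is at x = 0, z = 95 mm
- carriage (a joint): how far the carriage (sleeve on the column, arm, indicator) is lowered, m: 0 fully raised, 0.045 fully down. Friction holds it where it is left; pushing it down takes 3 to 4 N plus the plunger's spring, raising it about 11 N
- knob_top (a point): centre of the top of the black hand knob (32 mm across, 16 mm high) on the free end of the carriage's arm, straight above the plunger: 169 mm above the plunger's tip when the plunger is fully out. It moves with the carriage; pushed straight down it lowers the indicator
- tip (a point): centre of the flat underside (12 mm across) of the indicator's plunger. The plunger is vertical; fully out, with the carriage raised, its tip is 132 mm above the bench
- pointer (a joint): the black pointer of the 80 mm dial, rad: 0 (straight up) with the plunger fully out; turns clockwise, seen facing the dial (which faces the stand's +x), as the plunger is pressed in. One turn (6.283 rad) is 25 mm, so 0.2513 rad per mm; 25 marks, one per mm. The plunger's whole travel is 20 mm (5.03 rad); its spring pushes with 1 to 2 N
- axle: steel axle, 20 mm thick, 326 mm long, with two 34 mm collars beside one V-block; 0.85 kg, loose in the V-blocks. Origin on the axis of its straight ends below the plunger, y along it towards the star wheel. Its middle 120 mm is bent by a few mm in a direction not told (the roll of this frame does not show it): the reading over a turn rises and falls once, like a cosine of the roll
- star: grey star wheel tight on the axle's end, 165 mm from the plunger: hub 38 mm across, 26 mm wide; five arms, 72 degrees apart, 12 mm wide, 18 mm thick along the axle, reaching 48 mm from the axis. Origin at its centre on the axis, y along the axle; one arm points along its own +z; turns with the axle. About 1 to 3 N sideways on an arm rolls the axle; it stays where it is left
- marker: paint marker, 92 mm, lying on the plate beside the axle; leave alone
- spare_collar: spare shaft collar, 34 mm ring, lying on the plate; leave alone
- hex_key: L-shaped hex key, 90 mm, lying on the plate; leave alone
- water_bottle: clear water bottle, 200 mm high; leave alone
- pump_bottle: clear pump bottle with blue pump, 181 mm high; leave alone
- clear_cup: clear plastic cup, 100 mm high; leave alone
- spare_wheel: black rubber wheel, 102 mm across, lying flat; leave alone
- screwdriver: yellow-handled screwdriver lying on the bench; leave alone

How it is judged:
On the way:
1. the indicator is lowered onto the axle: the plunger is pressed in by 5 to 15 mm (pointer 1.26 to 3.77 rad) (value of joint pointer between 1.26 and 3.77 rad), for 0.2 s.
At the end, for the whole second after the job is handed in: the axle lies at rest, seated in the V-blocks (2 mm in height, 6 mm along and across), the plunger rests on it pressed in by more than 2 mm, its tip within about 0.5 mm of the highest level the bend can lift it to (over 108.0 mm above the bench), and all is let go (z of tip in the frame of gauge above 0.108 m and value of joint pointer above 0.5 rad and angular speed of axle below 0.15 rad/s and z of axle in the frame of gauge below 0.097 m and horizontal distance between axle and gauge below 0.006 m); the robot touches nothing.
It fails at once if the plunger is driven to the end of its travel (pressed in more than 19.5 mm) (value of joint pointer above 4.9 rad).
It fails at once if the axle or its star wheel is pressed with more than 15 N (contact force between axle and the fingers above 15 N or contact force between axle and the arm above 15 N).
It fails at once if the stand or its carriage is pressed with more than 25 N (contact force between gauge and the fingers above 25 N or contact force between gauge and the arm above 25 N).
It fails at once if the axle is lifted or levered out of the V-blocks (raised 5 mm, or tilted 0.06 rad) (z of axle in the frame of gauge above 0.1 m or angle between axle's own y axis and vertical above 1.631 rad or angle between axle's own y axis and vertical below 1.511 rad).
It fails at once if another thing on the bench is shifted by more than 30 mm (distance of any of marker, spare_collar, hex_key, water_bottle, pump_bottle, clear_cup, spare_wheel, screwdriver from where it was at the start of the episode above 0.03 m).
It also fails if it takes over 67 s, if anything falls off the work surface, if the arm or the gripper's body presses on something with over 40 N, if the wrist force passes 120 N, or if a joint passes its speed limit or range.

## Working session

There is one attempt and no reset: what is moved stays moved. The work goes in short steps, Python scripts to look and compute and a shell command to move; the robot and the scene stay as the last step left them, time stands still between calls to the robot, and variables do not carry over. Pictures are saved under pics/ and viewed, on a budget of 10 in all, crops included, one or two more only if the job needs it, and the job is handed in when it is done.

```bash
mkdir -p pics; ls; python3 - <<'E'
from cell import state, snapshot, recognise, tcp_to_grasp
import cv2, numpy as np
s=state(); print(s, tcp_to_grasp)
for n in ("side","top"):
    p=snapshot(n); cv2.imwrite(f"pics/{n}0.png",p["img"][:,:,::-1])
    print(n,"C",(-p["R"].T@p["t"]).round(3),p["R"].round(3).tolist(),p["K"].round(1).tolist())
    for k in ("gauge","knob_top","tip","axle","star","pointer"):
        print(k,[(np.round(d["centre"],3).tolist(),round(d["confidence"],2)) for d in recognise(p,k)[:2]])
E
```

```text
pics
{'t': 0.0, 'qpos': array([ 1.1974282 ,  0.33289041, -0.06471131,  1.46092262,  0.02160541,
        1.34991656, -0.08850145]), 'joint_vel': array([-0.00036576, -0.00140722,  0.00189641,  0.00016247,  0.00166184,
       -0.00059205, -0.00014772]), 'effort': array([-1.11773606e-03, -6.25446510e+01,  4.81463608e-02, -3.91613138e+01,
        1.60854904e-02,  9.96934745e-03, -2.28394617e-05]), 'tool_pos': array([ 0.2146331 , -0.58659228,  0.23051332]), 'ee_rot': array([ 9.84656635e-01,  1.74501551e-01, -1.59157413e-04, -7.02760788e-04]), 'ft_force': array([-0.28866958, -0.22050204, -0.51463395]), 'wrist_torque': array([ 0.00052279,  0.010076  , -0.00427206]), 'opening': 0.085268498190597} 0.0187
side C [0.008 0.506 1.112] [[-0.718, -0.696, -0.013], [-0.527, 0.556, -0.643], [0.454, -0.455, -0.766]] [[413.8, 0.0, 318.0], [0.0, 413.8, 195.3], [0.0, 0.0, 1.0]]
gauge [([0.541, -0.011, 0.036], 0.92), ([0.606, -0.438, 0.07], 0.4)]
knob_top [([0.574, -0.026, 0.27], 0.77)]
tip []
axle [([0.576, -0.025, 0.268], 0.71), ([0.597, 0.086, 0.098], 0.69)]
star [([0.594, 0.137, 0.105], 0.63), ([0.573, -0.024, 0.266], 0.18)]
pointer [([0.594, 0.14, 0.105], 0.25)]
top C [ 0.338 -0.022  1.392] [[-0.016, -1.0, -0.011], [-0.983, 0.018, -0.18], [0.181, 0.008, -0.984]] [[397.4, 0.0, 328.9], [0.0, 397.4, 196.5], [0.0, 0.0, 1.0]]
gauge [([0.565, -0.029, 0.038], 0.86)]
knob_top [([0.562, -0.034, 0.277], 0.86), ([0.681, -0.086, 0.046], 0.67)]
tip []
axle [([0.598, 0.057, 0.102], 0.78), ([0.592, 0.364, 0.117], 0.67)]
star [([0.602, 0.133, 0.113], 0.55)]
pointer []
```

View pics/side0.png

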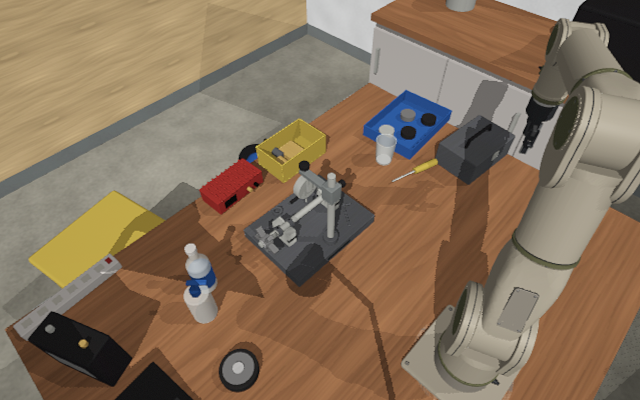

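View pics/top0.png

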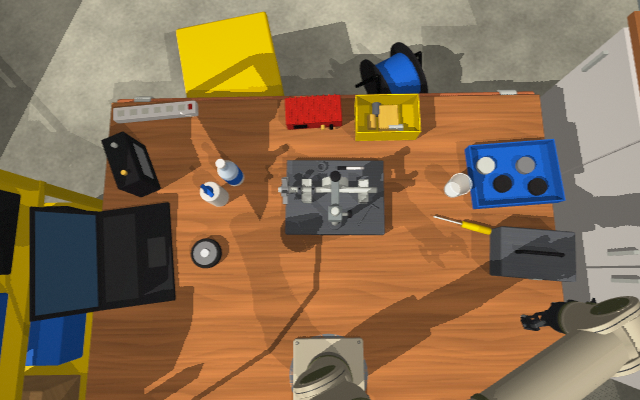

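The stand sits with its column towards the robot. Star wheel is on the robot's left (top ≈ (288,190)), knob near (335,176), plate about (287–384, 159–236). Next I fit the plate pose and check it with an overlay.

```bash
cat > h.py <<'E'
import numpy as np, cv2
from scipy.spatial.transform import Rotation as Ro
def proj(p,X):
    c=np.atleast_2d(X)@p["R"].T+p["t"]; u=c@p["K"].T; return u[:,:2]/u[:,2:]
def ray_z(p,uv,z):
    d=p["R"].T@np.linalg.solve(p["K"],[uv[0],uv[1],1.]); C=-p["R"].T@p["t"]; return C+d*(z-C[2])/d[2]
def g2w(pose,X):
    x,y,a=pose; c,s=np.cos(a),np.sin(a); X=np.atleast_2d(X).astype(float)
    return np.c_[x+c*X[:,0]-s*X[:,1], y+s*X[:,0]+c*X[:,1], X[:,2]]
def tool():
    from cell import state
    s=state(); return s,Ro.from_quat(s["ee_rot"]).as_matrix()
E
python3 - <<'E'
from cell import *; from h import *
p=snapshot("top"); im=p["img"]
hsv=cv2.cvtColor(im,cv2.COLOR_RGB2HSV)
m=((hsv[...,1]<60)).astype(np.uint8); m[:150]=0;m[245:]=0;m[:,:270]=0;m[:,400:]=0
m=cv2.morphologyEx(m,cv2.MORPH_OPEN,np.ones((15,15)))
c=max(cv2.findContours(m,0,2)[0],key=cv2.contourArea); r=cv2.minAreaRect(c); b=cv2.boxPoints(r)
print(b); w=np.array([ray_z(p,q,.04) for q in b]); print(w.round(4))
np.save("box.npy",w)
ctr=w.mean(0)
# x axis direction: short edge (260) pointing away from the robot
e=[w[1]-w[0],w[2]-w[1]]; e.sort(key=np.linalg.norm); ex=e[0]*np.sign(e[0][0]); a=np.arctan2(ex[1],ex[0])
print([np.linalg.norm(k) for k in e],a)
pose=(ctr[0]+.012*np.cos(a),ctr[1]+.012*np.sin(a),a); print(pose)
q=snapshot("side")
outs=[]
for P,(x0,y0,x1,y1) in ((p,(270,140,400,250)),(q,(230,140,390,290))):
    S=5 if P is p else 4
    o=cv2.resize(P["img"][y0:y1,x0:x1,::-1].copy(),None,fx=S,fy=S,interpolation=cv2.INTER_CUBIC)
    pl=g2w(pose,[[-.142,-.17,.04],[.118,-.17,.04],[.118,.17,.04],[-.142,.17,.04]])
    f=lambda X:(((proj(P,X)-[x0,y0]+.5)*S)).astype(int)
    cv2.polylines(o,[f(pl)],1,(0,255,0),1)
    for X,col in (([0,0,.301],(0,0,255)),([-.105,0,.33],(255,0,0)),([0,.165,.095],(0,255,255)),([0,-.161,.095],(255,0,255))):
        cv2.circle(o,tuple(int(v) for v in f(g2w(pose,X))[0]),4,col,1)
    outs.append(o)
H=550
cv2.imwrite("pics/ov1.png",outs[0]); cv2.imwrite("pics/ov2.png",cv2.resize(outs[1],(600,560)))
E
```

```text
[[282. 160.]
 [383. 160.]
 [383. 234.]
 [282. 234.]]
[[ 0.7203  0.1511  0.04  ]
 [ 0.7134 -0.2039  0.04  ]
 [ 0.4538 -0.1933  0.04  ]
 [ 0.4598  0.1499  0.04  ]]
[np.float64(0.259771069974992), np.float64(0.3551600631135838)] -0.04090942624374707
(np.float64(0.5988167789574117), np.float64(-0.024559099816774666), np.float64(-0.04090942624374707))
```

View pics/ov1.png

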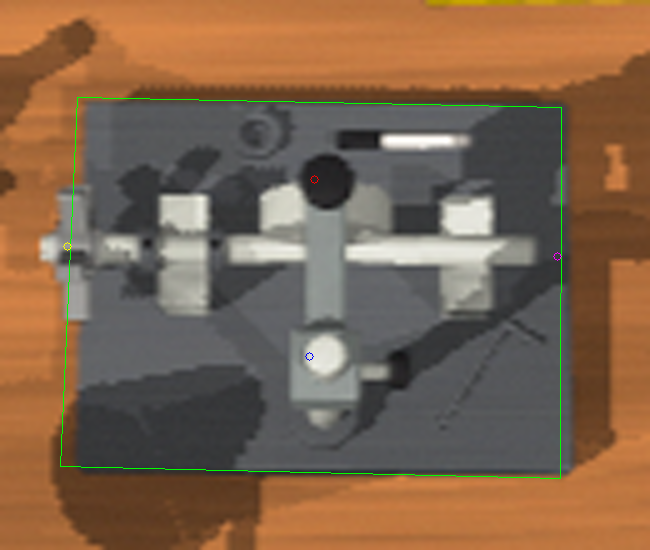

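View pics/ov2.png

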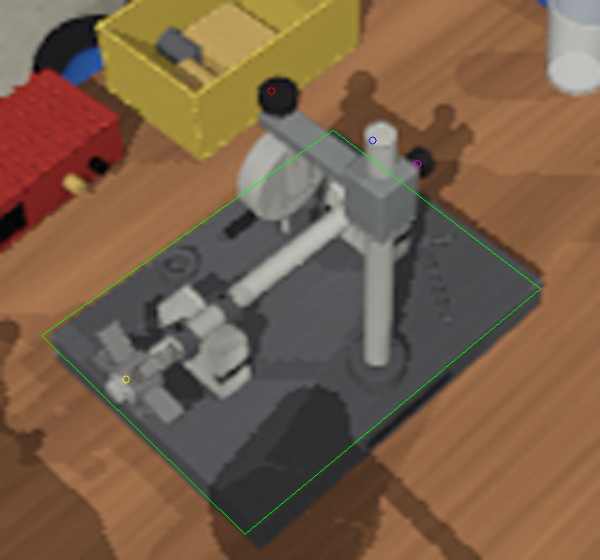

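Overlay is off by about 2 cm at the left edge, because the star wheel widened the mask. I refit with hand-picked points from both pictures: knob top (327,182), column top (325,353), and plate corners.

```bash
python3 - <<'E'
from cell import *; from h import *
from scipy.optimize import least_squares
p=snapshot("top");q=snapshot("side")
M=np.array([[0,0,.301],[-.105,0,.33],[.118,.17,.04],[.118,-.17,.04],[-.142,-.17,.04],[-.142,.17,.04]])
a=np.array([[327,181],[325,353],[83,102],[567,107],[571,474],[77,470]])/5+[270,140]-.5
b=np.array([[278,91],[381,128],[45,336],[333,132],[541,289],[250,532]])/[3.75,3.7333]+[230,140]-.5
f=lambda v:np.r_[(proj(p,g2w(v[:3],M))-a).ravel(),(proj(q,g2w(v[:3],M))-b).ravel()]
r=least_squares(f,[.6,-.025,0],loss="soft_l1"); print(r.x.round(4)); print(r.fun.reshape(-1,2).round(1)); 
for fa in (0,1):
  ff=lambda v:(f(v).reshape(2,-1))[fa]
  print(least_squares(ff,[.6,-.025,0],loss="soft_l1").x.round(4))
pose=r.x; np.save("pose.npy",pose)
for k,X in dict(knob=[0,0,.301],star=[0,.165,.095],axle=[0,0,.095]).items(): print(k,g2w(pose,X).round(4))
s,R=tool(); print(R.round(3))
w=snapshot("wrist"); C=-w["R"].T@w["t"]; print("wristcam in tool",(R.T@(C-s["tool_pos"])).round(3),(w["R"]@R).round(3).tolist(),w["K"])
E
```

```text
[ 0.5986 -0.0298 -0.0273]
[[-0.7 -0.2]
 [-0.6  0.8]
 [-0.1 -0.2]
 [-0.2 -0.5]
 [ 0.1  0.2]
 [-1.2  0. ]
 [-0.4 -0.8]
 [-0.4  2. ]
 [ 0.5 -0.4]
 [ 0.3 -1.2]
 [ 0.9 -1.8]
 [ 1.2 -0.5]]
[ 0.5987 -0.0311 -0.0253]
[ 0.5976 -0.0275 -0.0333]
knob [[ 0.5986 -0.0298  0.301 ]]
star [[0.6031 0.1352 0.095 ]]
axle [[ 0.5986 -0.0298  0.095 ]]
[[ 0.939  0.344  0.   ]
 [ 0.344 -0.939 -0.   ]
 [ 0.     0.    -1.   ]]
wristcam in tool [ 0.066  0.    -0.143] [[-0.001, 1.0, -0.001], [-0.965, -0.001, -0.261], [-0.261, 0.0, 0.965]] [[321.81827327   0.         317.20697492]
 [  0.         321.81827327 199.36994093]
 [  0.           0.           1.        ]]
```

Pose fits to ~2 mm: gauge at (0.5985, −0.030), yaw −0.027. Approaching: rise, square the yaw up, close the fingers, and go over the knob.

```bash
python3 -m creep '[[0,0,0.125,0,0,-4.5,0],[0,0,0.125,0,0,-4.5,0],[0,0,0.125,0,0,-4.5,0],[0,0,0,2.5,-4,0,0],[0,0,0,2.5,-4,0,0],[0,0,0,2.5,-4,0,0],[0,0,0,2.5,-4,0,0],[0,0,0,2.5,-4,0,0]]'
```

```text
t: 1.75
tool_pos: [0.3469, -0.3915, 0.3715]
ee_rot: [1.0, -0.027, -0.0, 0.001]
ft_force: [1.1, -0.8, 0.1]
opening: 0.0005
```

```bash
python3 -m creep '[[0,0,0,2.5,-4,0,0],[0,0,0,2.5,-4,0,0],[0,0,0,2.5,-4,0,0],[0,0,0,2.5,-4,0,0],[0,0,0,0,0,0,0]]'
cat >> h.py <<'E'
def togo(target):
    s,R=tool(); d=R.T@(np.array(target)-s["tool_pos"])*100; print("t",round(s["t"],2),"pos",s["tool_pos"].round(4),"shift cm",d.round(2),"yaw x",R[:,0].round(3),"z",R[:,2].round(3),"F",s["ft_force"].round(1),"op",round(s["opening"],4))
E
python3 -c "
from h import *
togo([.5986,-.0298,.32])"
```

```text
t: 2.25
tool_pos: [0.4616, -0.2231, 0.3725]
ee_rot: [1.0, -0.022, 0.002, 0.002]
ft_force: [0.2, -0.2, -0.5]
opening: -0.0003
t 2.25 pos [ 0.4616 -0.2231  0.3725] shift cm [ 12.82 -19.92   5.23] yaw x [ 0.999 -0.044  0.003] z [ 0.003 -0.003 -1.   ] F [ 0.2 -0.2 -0.5] op -0.0003
```

```bash
python3 -m creep '[[0,0,0,2.6,-4,0,0],[0,0,0,2.6,-4,0,0],[0,0,0,2.6,-4,0,0],[0,0,0,2.6,-4,0,0],[0,0,0,2.4,-4,1,0],[0,0,0,0.8,-1.3,1,0],[0,0,0,0,0,0,0]]'
python3 - <<'E'
from h import *; from cell import *
togo([.5986,-.0298,.304])
w=snapshot("wrist"); cv2.imwrite("pics/w1.png",w["img"][:,:,::-1])
for k in ("knob_top","star","tip"): print(k,[(np.round(d["centre"],3).tolist(),round(d["confidence"],2)) for d in recognise(w,k)[:2]])
E
```

```text
t: 2.95
tool_pos: [0.6087, -0.0162, 0.3514]
ee_rot: [1.0, -0.024, 0.002, 0.002]
ft_force: [-0.1, -1.0, -0.1]
opening: 0.0001
t 2.95 pos [ 0.6087 -0.0162  0.3514] shift cm [-0.96  1.39  4.74] yaw x [ 0.999 -0.049  0.004] z [ 0.004 -0.004 -1.   ] F [-0.1 -1.  -0.1] op 0.0001
knob_top [([0.606, -0.029, 0.24], 0.89)]
star [([0.607, 0.133, 0.11], 0.65)]
tip []
```

View pics/w1.png

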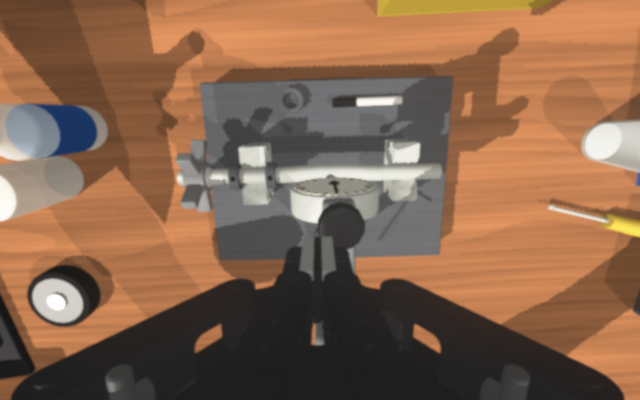

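Wrist picture: knob at about (343,226), dial face seen edge-on at (335,186) with its pointer up, star at (195,178). Checking the knob position from this ray and from calibration.

```bash
python3 - <<'E'
from h import *; from cell import *
w=snapshot("wrist"); pose=np.load("pose.npy")
print(ray_z(w,(343,226),.301).round(4), proj(w,g2w(pose,[[0,0,.301],[0,.165,.095],[.118,.17,.04],[.118,-.17,.04]])).round(1))
togo([.5986,-.0298,.304])
E
```

```text
[ 0.6026 -0.0371  0.301 ] [[332.  232.5]
 [193.7 178.9]
 [193.8  84.6]
 [447.4  77.2]]
t 3.2 pos [ 0.6082 -0.0203  0.3541] shift cm [-0.94  0.97  5.01] yaw x [ 0.998 -0.055  0.008] z [ 0.008 -0.006 -1.   ] F [0.1 0.4 0.1] op -0.0003
```

```bash
python3 -m creep '[[0,0,0,-0.3,0.6,2,0],[0,0,0,-0.3,0.4,1.5,0],[0,0,0,-0.1,0.1,0.5,0],[0,0,0,0,0,0,0],[0,0,0,0,0,0,0]]'
python3 -c "
from h import *
togo([.6,-.032,.301])"
```

```text
t: 3.7
tool_pos: [0.6001, -0.0376, 0.3175]
ee_rot: [0.999, -0.032, 0.007, 0.005]
ft_force: [-0.6, -0.3, 0.1]
opening: -0.0001
t 3.7 pos [ 0.6001 -0.0376  0.3175] shift cm [-0.07 -0.57  1.65] yaw x [ 0.998 -0.063  0.014] z [ 0.014 -0.01  -1.   ] F [-0.6 -0.3  0.1] op -0.0001
```

```bash
python3 -m creep '[[0,0,0,0,-0.3,0.5,0],[0,0,0,0,-0.1,0.4,0],[0,0,0,0,0,0.3,0],[0,0,0,0,0,0.3,0],[0,0,0,0,0,0.3,0]]'
python3 -m creep '[[0,0,0,0,0,0.3,0],[0,0,0,0,0,0.3,0]]'
python3 -c "
from h import *
togo([.6,-.032,.264])"
```

```text
t: 4.2
tool_pos: [0.6016, -0.0326, 0.3003]
ee_rot: [0.999, -0.031, 0.009, 0.004]
ft_force: [0.5, -0.4, -0.7]
opening: 0.0002
t: 4.4
tool_pos: [0.6017, -0.0326, 0.2942]
ee_rot: [0.999, -0.031, 0.009, 0.004]
ft_force: [-1.6, -0.4, 4.8]
opening: 0.0001
t 4.4 pos [ 0.6017 -0.0326  0.2942] shift cm [-0.22 -0.07  3.01] yaw x [ 0.998 -0.062  0.017] z [ 0.017 -0.009 -1.   ] F [-1.6 -0.4  4.8] op 0.0001
```

Contact at about 0.30, pushing with about 5 N. Continuing down.

```bash
python3 -m creep '[[0,0,0,0,0,0.3,0],[0,0,0,0,0,0.3,0],[0,0,0,0,0,0.3,0],[0,0,0,0,0,0.3,0],[0,0,0,0,0,0.3,0],[0,0,0,0,0,0.3,0],[0,0,0,0,0,0.3,0],[0,0,0,0,0,0.3,0]]'
python3 -c "
from h import *
togo([.6,-.032,.264])"
```

```text
t: 5.2
tool_pos: [0.6017, -0.0326, 0.2689]
ee_rot: [0.999, -0.031, 0.008, 0.004]
ft_force: [-2.7, 1.4, 4.9]
opening: 0.0001
t 5.2 pos [ 0.6017 -0.0326  0.2689] shift cm [-0.18 -0.05  0.48] yaw x [ 0.998 -0.062  0.017] z [ 0.017 -0.009 -1.   ] F [-2.7  1.4  4.9] op 0.0001
```

```bash
python3 -m creep '[[0,0,0,0,0,0.3,0],[0,0,0,0,0,0.15,0],[0,0,0,0,0,0,0],[0,0,0,0,0,0,0]]'
python3 - <<'E'
from h import *; from cell import *
togo([.6,-.032,.264])
w=snapshot("wrist"); np.savez("w2.npz",**w)
pose=np.load("pose.npy"); print(proj(w,g2w(pose,[[.02,0,.2],[0,.165,.095]])))
cv2.imwrite("pics/w2.png",cv2.resize(w["img"][100:300,150:470,::-1],None,fx=2.5,fy=2.5,interpolation=cv2.INTER_CUBIC))
E
```

```text
t: 5.6
tool_pos: [0.6017, -0.0326, 0.2636]
ee_rot: [0.999, -0.031, 0.008, 0.004]
ft_force: [-2.1, -0.0, 4.1]
opening: 0.0002
t 5.6 pos [ 0.6017 -0.0326  0.2636] shift cm [-0.17 -0.05 -0.04] yaw x [ 0.998 -0.062  0.017] z [ 0.016 -0.009 -1.   ] F [-2.1 -0.   4.1] op 0.0002
[[311.07062706 191.02796918]
 [146.78283138 193.69351768]]
```

View pics/w2.png

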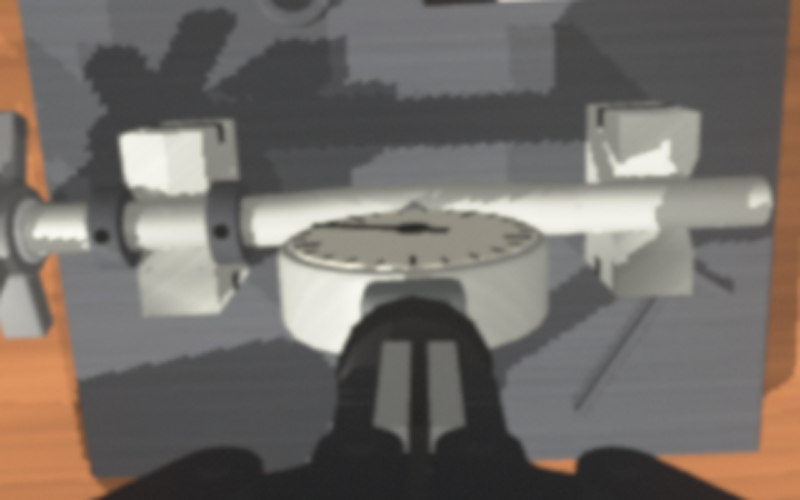

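The pointer is pointing left, slightly below horizontal: ~100° clockwise, ≈7 mm, so step 1 is met and the axle is near its low spot. Lifting off and moving over to the star wheel.

```bash
python3 -m creep '[[0,0,0,0,0,-3,0],[0,0,0,0,0,-4,0],[0,0,0,0,-4,0,0],[0,0,0,0,-4,0,0],[0,0,0,0,-4,0,0],[0,0,0,0,-2.5,3,0],[0,0,0,0,-0.5,4,0],[0,0,0,0,0,0,0]]'
python3 - <<'E'
from h import *; from cell import *
w=snapshot("wrist"); np.savez("w3.npz",**w)
togo([.6031,.1352,.16])
pose=np.load("pose.npy"); print(proj(w,g2w(pose,[[.02,0,.165],[0,.165,.095],[0,.165,.143]])))
cv2.imwrite("pics/w3.png",w["img"][:,:,::-1])
print([(np.round(d["centre"],3).tolist(),round(d["confidence"],2)) for d in recognise(w,"star")[:2]])
E
```

```text
t: 6.45
tool_pos: [0.6138, 0.1204, 0.2612]
ee_rot: [0.999, -0.034, 0.01, 0.004]
ft_force: [-0.6, 0.3, -0.4]
opening: -0.0002
t 6.5 pos [0.6148 0.1204 0.2645] shift cm [-1.52 -1.45 10.41] yaw x [ 0.997 -0.068  0.024] z [ 0.023 -0.007 -1.   ] F [-0.2 -0.3  1. ] op -0.0
[[512.45223389 183.77158433]
 [301.70353804 196.85030786]
 [299.45979995 210.10239593]]
[([0.61, 0.132, 0.111], 0.61)]
```

View pics/w3.png

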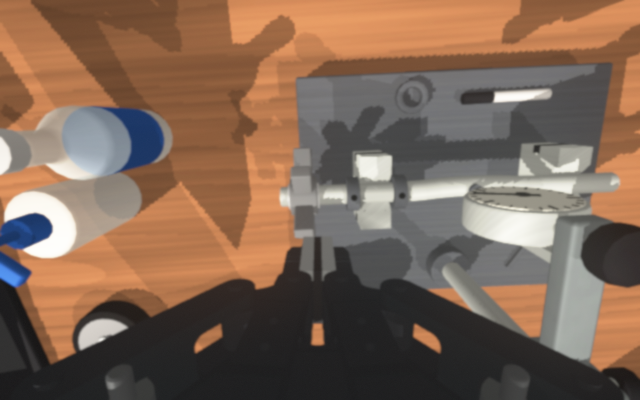

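```bash
python3 -m creep '[[0,0,0,-3,-0.7,2,0],[0,0,0,-3,-0.7,3,0],[0,0,0,-2,0,3,0],[0,0,0,-0.5,0,1,0],[0,0,0,0,0,0,0]]'
python3 - <<'E'
from h import *; from cell import *
w=snapshot("wrist"); np.savez("w4.npz",**w)
togo([.5331,.1352,.16])
pose=np.load("pose.npy"); uv=proj(w,g2w(pose,[[.02,0,.165],[0,.165,.095],[0,.165,.143]])); print(uv)
def crop(c,h,v,S):
    x,y=int(c[0]),int(c[1]); return cv2.resize(w["img"][max(0,y-v):y+v,max(0,x-h):x+h,::-1],(2*h*S,2*v*S),interpolation=cv2.INTER_CUBIC)
a=crop(uv[1],75,70,4);b=crop(uv[0],75,50,4)[:400]
o=np.vstack([a,b])[:, :]; o=cv2.resize(np.hstack([a[:, :],np.vstack([b,np.zeros((160,600,3),np.uint8)])]),(800,373)); cv2.imwrite("pics/w4.png",o)
E
```

```text
t: 7.05
tool_pos: [0.5401, 0.1359, 0.1839]
ee_rot: [0.999, -0.039, 0.022, 0.002]
ft_force: [1.2, -0.2, 0.2]
opening: -0.0005
t 7.1 pos [0.5409 0.1359 0.1847] shift cm [-0.88  0.13  2.44] yaw x [ 0.996 -0.079  0.045] z [ 0.045 -0.005 -0.999] F [0.6 0.6 0.7] op 0.0001
[[649.50484095  58.88682105]
 [310.50211887 122.57383475]
 [309.00335065 121.27565278]]
```

View pics/w4.png

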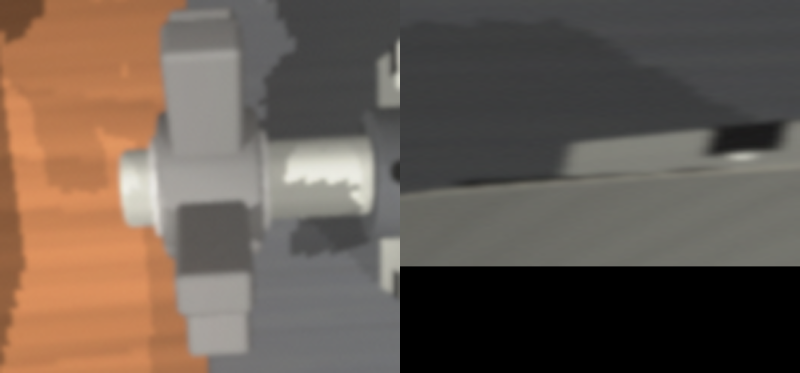

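Star wheel: an upper arm towards +x with its end face at crop rows 10–45. On the −x side there is a raised arm with a dark flank (205–272) and end face (272–310), and a lower arm ending at row 352. The dial is out of view. Fitting the star roll from these edges.

```bash
python3 - <<'E'
from h import *
w=dict(np.load("w4.npz")); pose=np.load("pose.npy")
print("cam",(-w["R"].T@w["t"]).round(3))
for a in range(0,72,6):
    out=[]
    for k in range(5):
        th=np.radians(a+72*k); d=np.array([np.cos(th),0,np.sin(th)]);n=np.array([-np.sin(th),0,np.cos(th)])
        if d[2]<-.75: continue
        rows=[(proj(w,g2w(pose,np.array([0,.165,.095])+r*d+s*n))[0][1]-52)*2.667 for r,s in ((.019,-.006),(.019,.006),(.048,-.006),(.048,.006))]
        out.append((a+72*k,np.round(rows).astype(int).tolist()))
    print(out)
E
```

```text
cam [0.599 0.131 0.33 ]
[(0, [116, 111, -1, -12]), (72, [139, 186, 85, 140]), (144, [236, 261, 339, 361]), (216, [258, 231, 333, 306])]
[(6, [113, 113, -7, -13]), (78, [146, 195, 107, 165]), (150, [242, 263, 350, 366]), (222, [255, 225, 322, 293])]
[(12, [111, 117, -11, -11]), (84, [153, 204, 131, 189]), (156, [248, 264, 358, 369]), (228, [251, 219, 310, 279])]
[(18, [110, 121, -13, -7]), (90, [162, 212, 155, 214]), (162, [252, 264, 364, 370])]
[(24, [109, 125, -12, -1]), (96, [170, 220, 180, 237]), (168, [256, 263, 368, 369]), (312, [159, 124, 97, 62])]
[(30, [110, 131, -9, 9]), (102, [179, 228, 205, 260]), (174, [259, 261, 370, 366]), (318, [152, 120, 82, 48])]
[(36, [111, 138, -4, 21]), (108, [188, 235, 229, 280]), (180, [262, 259, 370, 361]), (324, [146, 116, 67, 35])]
[(42, [114, 145, 5, 35]), (114, [196, 241, 251, 299]), (186, [263, 256, 367, 355]), (330, [140, 113, 53, 24])]
[(48, [117, 152, 16, 53]), (120, [205, 247, 273, 316]), (192, [264, 252, 363, 348]), (336, [134, 111, 40, 13])]
[(54, [121, 160, 30, 72]), (126, [213, 252, 293, 331]), (198, [264, 248, 358, 339]), (342, [128, 110, 28, 4])]
[(60, [126, 169, 46, 93]), (132, [221, 256, 310, 343]), (204, [263, 243, 351, 329]), (348, [124, 109, 17, -3])]
[(66, [132, 177, 64, 116]), (138, [229, 259, 326, 353]), (210, [261, 237, 342, 318]), (354, [119, 110, 7, -8])]
```

Fits a roll with arms at ~46°, 118°, 190°. I need to roll about 180°. Squaring the tool and lowering it behind the 118° arm.

```bash
python3 -m creep '[[0,-0.045,-0.05,0,0,2,0],[0,0,0,0.2,0,2,0],[0,0,0,0,0,1,0],[0,0,0,0,0,0,0],[0,0,0,0,0,0,0]]'
python3 -c "
from h import *
togo([.5531,.1352,.122])"
```

```text
t: 7.6
tool_pos: [0.5536, 0.1345, 0.1433]
ee_rot: [1.0, -0.017, 0.006, -0.0]
ft_force: [0.7, -0.4, 0.1]
opening: 0.0
t 7.6 pos [0.5536 0.1345 0.1433] shift cm [-0.08 -0.06  2.13] yaw x [ 0.999 -0.033  0.013] z [ 0.013  0.    -1.   ] F [ 0.7 -0.4  0.1] op 0.0
```

```bash
python3 -m creep '[[0,0,0,0,0,1.2,0],[0,0,0,0,0,0.9,0],[0,0,0,0,0,0,0],[0,0,0,0.5,0,0,0],[0,0,0,0.5,0,0,0],[0,0,0,0.4,0,0,0],[0,0,0,0.4,0,0,0],[0,0,0,0.4,0,0,0]]'
python3 -c "
from h import *
togo([.617,.1352,.122])"
```

```text
t: 8.4
tool_pos: [0.5783, 0.1344, 0.124]
ee_rot: [1.0, -0.016, 0.008, -0.0]
ft_force: [-2.2, -0.2, 1.6]
opening: -0.0006
t 8.4 pos [0.5783 0.1344 0.124 ] shift cm [ 3.87 -0.2   0.26] yaw x [ 0.999 -0.033  0.015] z [ 0.015  0.    -1.   ] F [-2.2 -0.2  1.6] op -0.0006
```

```bash
python3 -m creep '[[0,0,0,0.5,0,0.05,0],[0,0,0,0.5,0,0.05,0],[0,0,0,0.5,0,0.05,0],[0,0,0,0.5,0,0.05,0],[0,0,0,0.5,0,0.05,0],[0,0,0,0.4,0,0,0],[0,0,0,0.4,0,0,0],[0,0,0,0.2,0,0,0]]'
python3 -m creep '[[0,0,0,-0.3,0,0,0],[0,0,0,0,0,-4,0],[0,0,0,0,0,-4,0],[0,0,0,0,0,-4,0],[0,0,0,0,0,-2,0],[0,0,0,0,0,0,0],[0,0,0,0,0,0,0]]'
cat >> h.py <<'E'
def view(fn,cz=.165,S=4):
    from cell import snapshot
    w=snapshot("wrist"); np.savez("last.npz",**w); pose=np.load("pose.npy")
    uv=proj(w,g2w(pose,[[.02,0,cz],[0,.165,.095]])); print(uv.round(0))
    def crop(c,h,v):
        M=np.float32([[S,0,-S*(c[0]-h)],[0,S,-S*(c[1]-v)]]); return cv2.warpAffine(w["img"][:,:,::-1],M,(2*h*S,2*v*S),flags=cv2.INTER_CUBIC)
    cv2.imwrite(fn,np.hstack([crop(uv[1],40,65),crop(uv[0],60,65)]))
E
python3 - <<'E'
from h import *
togo([.617,.1352,.26]); view("pics/w5.png")
E
```

```text
t: 9.2
tool_pos: [0.6163, 0.1329, 0.121]
ee_rot: [1.0, -0.017, 0.007, -0.0]
ft_force: [-2.7, 0.7, -0.1]
opening: -0.0002
t: 9.9
tool_pos: [0.6111, 0.1325, 0.2659]
ee_rot: [1.0, -0.017, 0.008, -0.0]
ft_force: [0.1, -0.2, -0.2]
opening: -0.0001
t 9.9 pos [0.6111 0.1325 0.2659] shift cm [ 0.57 -0.29  0.6 ] yaw x [ 0.999 -0.033  0.017] z [ 0.017 -0.    -1.   ] F [ 0.1 -0.2 -0.2] op -0.0001
[[526. 185.]
 [315. 192.]]
```

View pics/w5.png

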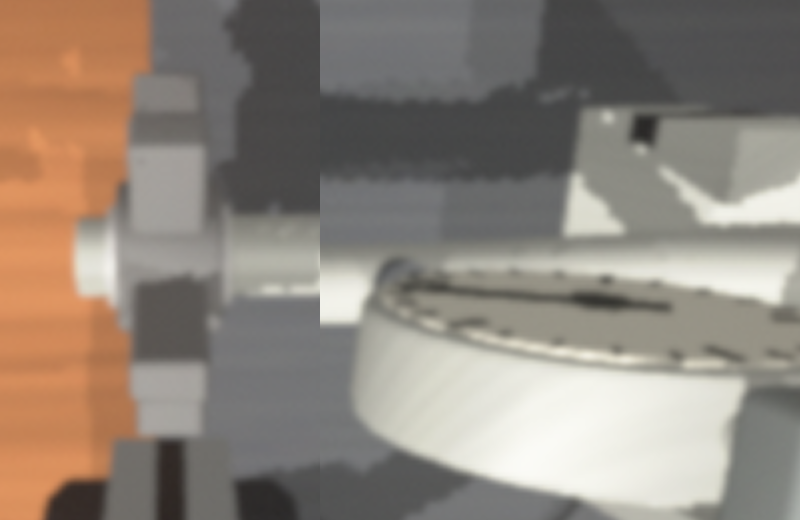

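Picture shows the dial pointer still pointing left, hub (600,300), tip ~(395,284) in the crop. I work out the angle on the dial plane for both views, plus the star roll.

```bash
cat >> h.py <<'E'
def dial(w,tip,hub,xd):
    pose=np.load("pose.npy"); C=-w["R"].T@w["t"]; a=pose[2]; ex=np.array([np.cos(a),np.sin(a),0]); ey=np.array([-np.sin(a),np.cos(a),0])
    P=[]
    for uv in (hub,tip):
        d=w["R"].T@np.linalg.solve(w["K"],[*uv,1.]); s=(xd-(C-[*pose[:2],0])@ex)/(d@ex); P.append(C+s*d)
    v=P[1]-P[0]; th=np.arctan2(v@ey,v[2])%(2*np.pi)
    g=P[0]-[*pose[:2],0]; return th, th/.2513, (g@ey).round(4), P[0][2].round(4), np.linalg.norm(v).round(4)
def rows(w,lo,hi,px):
    pose=np.load("pose.npy")
    for a in range(lo,hi,4):
        o=[]
        for k in range(5):
            th=np.radians(a+72*k); d=np.array([np.cos(th),0,np.sin(th)]);n=np.array([-np.sin(th),0,np.cos(th)])
            if d[2]<-.6: continue
            o.append((a+72*k,[int(px(proj(w,g2w(pose,np.array([0,.165,.095])+.048*d+s*n))[0][1])) for s in (-.006,.006)]))
        print(o)
E
python3 - <<'E'
from h import *
w2=dict(np.load("w2.npz"));w5=dict(np.load("last.npz"))
for xd in (.01,.015,.02,.025,.03,.035,.04):
    print(xd,dial(w2,(276,189.6),(314.8,191.2),xd),dial(w5,(485,191),(536,195),xd))
rows(w5,0,72,lambda r:(r-192+65)*4)
E
```

```text
0.01 (np.float64(1.9142170226529467), np.float64(7.617258347206313), np.float64(-0.0022), np.float64(0.1565), np.float64(0.0344)) (np.float64(2.0161051175629114), np.float64(8.02270241767971), np.float64(-0.0144), np.float64(0.157), np.float64(0.0368))
0.015 (np.float64(1.9142170226529465), np.float64(7.617258347206312), np.float64(-0.0023), np.float64(0.1787), np.float64(0.0313)) (np.float64(2.0161051175629106), np.float64(8.022702417679707), np.float64(-0.0), np.float64(0.1776), np.float64(0.0338))
0.02 (np.float64(1.9142170226529462), np.float64(7.617258347206311), np.float64(-0.0025), np.float64(0.2009), np.float64(0.0283)) (np.float64(2.016105117562911), np.float64(8.022702417679708), np.float64(0.0143), np.float64(0.1982), np.float64(0.0308))
0.025 (np.float64(1.914217022652946), np.float64(7.6172583472063105), np.float64(-0.0026), np.float64(0.2231), np.float64(0.0253)) (np.float64(2.016105117562911), np.float64(8.022702417679708), np.float64(0.0287), np.float64(0.2188), np.float64(0.0278))
0.03 (np.float64(1.9142170226529467), np.float64(7.617258347206313), np.float64(-0.0028
[... 1143 characters left out ...]
4, [334, 381]), (176, [450, 436])]
[(36, [98, 135]), (108, [348, 392]), (180, [447, 430]), (324, [103, 80])]
[(40, [107, 147]), (112, [361, 403]), (184, [443, 424]), (328, [96, 75])]
[(44, [117, 160]), (116, [374, 413]), (188, [439, 417]), (332, [89, 71])]
[(48, [128, 174]), (120, [386, 421]), (192, [434, 410]), (336, [83, 67])]
[(52, [140, 188]), (124, [397, 429]), (196, [428, 402]), (340, [77, 65])]
[(56, [153, 203]), (128, [407, 435]), (200, [421, 393]), (344, [73, 63])]
[(60, [166, 219]), (132, [416, 441]), (204, [414, 384]), (348, [69, 62])]
[(64, [180, 234]), (136, [425, 445]), (208, [406, 374]), (352, [66, 63])]
[(68, [195, 250]), (140, [432, 449]), (212, [398, 365]), (356, [64, 64])]
```

Dial plane is consistent in both views: reading 7.6 mm before, 8.0 mm now; star rolled ~−78° (arms now 40°, 112°). With a mean of ~10.4 mm and ±3.5 mm, the high spot is ~140° further on: two more strokes of 72°.

```bash
python3 -m creep '[[0,-0.017,0,-3,0,2,0],[0,0,0,-2.5,-0.2,4,0],[0,0,0,-0.2,0,4,0],[0,0,0,0,0,2.5,0],[0,0,0,0,0,1,0],[0,0,0,0,0,0,0],[0,0,0,0,0,0,0]]'
python3 -c "
from h import *
togo([.5531,.134,.122])"
```

```text
t: 10.65
tool_pos: [0.5489, 0.1354, 0.1197]
ee_rot: [1.0, -0.017, -0.004, 0.0]
ft_force: [-0.4, -0.3, 0.3]
opening: 0.0002
t 10.65 pos [0.5489 0.1354 0.1197] shift cm [ 0.42  0.12 -0.24] yaw x [ 0.999 -0.034 -0.008] z [-0.008 -0.    -1.   ] F [-0.4 -0.3  0.3] op 0.0002
```

```bash
python3 -m creep '[[0,0,0,0.5,0,-0.05,0],[0,0,0,0.5,0,-0.05,0],[0,0,0,0.5,0,0,0],[0,0,0,0.5,0,0,0],[0,0,0,0.5,0,0,0],[0,0,0,0.5,0,0,0],[0,0,0,0.5,0,0,0],[0,0,0,0.5,0,0,0]]'
python3 -c "
from h import *
togo([.6163,.1345,.121])"
```

```text
t: 11.45
tool_pos: [0.5943, 0.1349, 0.125]
ee_rot: [1.0, -0.017, -0.002, -0.0]
ft_force: [-2.6, 0.7, 2.4]
opening: -0.0
t 11.45 pos [0.5943 0.1349 0.125 ] shift cm [ 2.2  -0.03  0.39] yaw x [ 0.999 -0.034 -0.003] z [-0.003  0.001 -1.   ] F [-2.6  0.7  2.4] op -0.0
```

```bash
python3 -m creep '[[0,0,0,0.5,0,0.1,0],[0,0,0,0.5,0,0.1,0],[0,0,0,0.5,0,0.1,0],[0,0,0,0.4,0,0,0],[0,0,0,0.2,0,0,0],[0,0,0,0,0,0,0],[0,0,0,-0.3,0,0,0]]'
python3 -m creep '[[0,0,0,-0.2,0,-4,0],[0,0,0,0,0,-4,0],[0,0,0,0,0,-4,0],[0,0,0,0,0,-2,0],[0,0,0,0,0,0,0],[0,0,0,0,0,0,0]]'
cat >> h.py <<'E'
def readdial(w,show=False):
    pose=np.load("pose.npy"); g=cv2.cvtColor(w["img"],cv2.COLOR_RGB2GRAY).astype(np.float32)
    ths=np.radians(np.arange(0,360,2)); rs=np.linspace(.013,.027,15); best=[]
    for dy in np.arange(-.004,.0041,.001):
      for dz in np.arange(-.008,.0081,.002):
        T,Rr=np.meshgrid(ths,rs,indexing="ij")
        X=np.stack([np.full(T.size,.015),dy+(Rr*np.sin(T)).ravel(),.178+dz+(Rr*np.cos(T)).ravel()],1)
        uv=proj(w,g2w(pose,X)).astype(np.float32)
        v=cv2.remap(g,uv[:,0].reshape(T.shape),uv[:,1].reshape(T.shape),cv2.INTER_LINEAR).mean(1)
        i=v.argmin(); best.append((np.median(v)-v[i],ths[i]/.2513,round(dy,3),round(dz,3)))
    best.sort(reverse=True); return best[:4]
E
python3 - <<'E'
from h import *
print(readdial(dict(np.load("w2.npz")))); print(readdial(dict(np.load("last.npz"))))
togo([.617,.1352,.26]); view("pics/w6.png"); print(readdial(dict(np.load("last.npz"))))
E
```

```text
t: 12.15
tool_pos: [0.6144, 0.134, 0.1204]
ee_rot: [1.0, -0.017, -0.002, -0.0]
ft_force: [-0.3, -0.7, 0.4]
opening: -0.0003
t: 12.75
tool_pos: [0.6121, 0.1334, 0.2657]
ee_rot: [1.0, -0.017, -0.001, -0.0]
ft_force: [-0.8, 0.2, 0.3]
opening: 0.0004
[(np.float32(58.440796), np.float64(7.639722153576452), np.float64(-0.002), np.float64(0.0)), (np.float32(58.332016), np.float64(7.223010036108645), np.float64(-0.003), np.float64(-0.002)), (np.float32(58.25907), np.float64(7.500818114420516), np.float64(-0.003), np.float64(0.0)), (np.float32(58.216255), np.float64(7.08410599695271), np.float64(-0.004), np.float64(-0.002))]
[(np.float32(55.608475), np.float64(7.917530231888323), np.float64(0.004), np.float64(-0.002)), (np.float32(55.047874), np.float64(8.334242349356128), np.float64(0.004), np.float64(0.0)), (np.float32(54.947975), np.float64(7.917530231888323), np.float64(0.003), np.float64(-0.002)), (np.float32(54.80957), np.float64(8.056434271044258), np.float64(0.001), np.float64(0.0))]
t 12.75 pos [0.6121 0.1334 0.2657] shift cm [ 0.48 -0.2   0.56] yaw x [ 0.999 -0.034 -0.002] z [-0.002  0.    -1.   ] F [-0.8  0.2  0.3] op 0.0004
[[528. 184.]
 [315. 190.]]
[(np.float32(63.561226), np.float64(12.223555445722322), np.float64(0.0), np.float64(0.008)), (np.float32(63.438194), np.float64(12.362459484878258), np.float64(0.001), np.float64(0.008)), (np.float32(63.240593), np.float64(12.640267563190129), np.float64(0.002), np.float64(0.008)), (np.float32(62.839256), np.float64(12.779171602346064), np.float64(0.003), np.float64(0.008))]
```

View pics/w6.png

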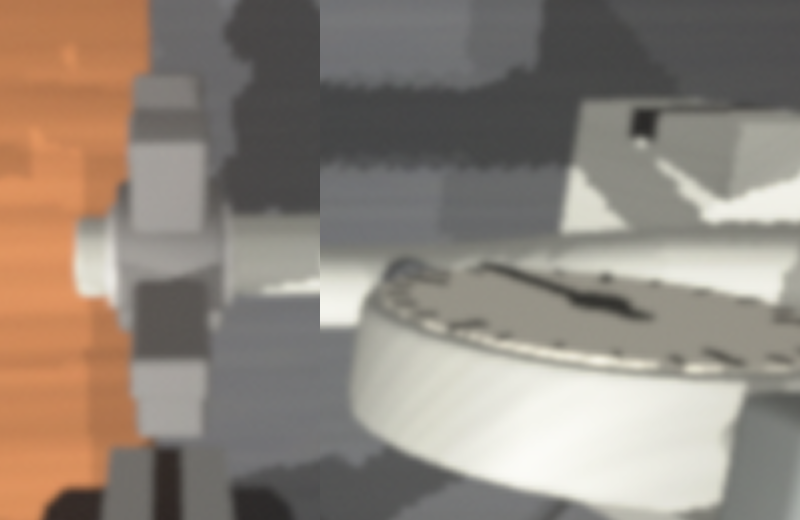

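```bash
python3 - <<'E'
from h import *
from scipy.optimize import fsolve
w=dict(np.load("last.npz")); r=dial(w,(510,185),(538,194),.015); print(r)
# fit m,e,phi0 for rolls 0,-79,-151
for r3 in (r[1],r[1]-.4,r[1]+.4):
  f=lambda v:[v[0]+v[1]*np.cos(np.radians(a)-v[2])-y for a,y in ((0,7.6),(-79,8.0),(-151,r3))]
  s=fsolve(f,[10.4,3.5,np.radians(-215)]); print(s[:2],np.degrees(s[2]))
E
```

```text
(np.float64(3.040904188147401), np.float64(12.100693148218864), np.float64(-0.0004), np.float64(0.1775), np.float64(0.0307))
[10.51743526  3.53571497] -214.39801771721054
[10.24624395  3.18580576] -213.83590651207223
[10.78862657  3.88590319] -214.8588546580762
```

Reading is now 12.1 mm. A cosine fit gives mean 10.5, amplitude 3.5, and the high spot 63° further on. One more stroke, ending ~7 mm shorter (x ≈ 0.609).

```bash
python3 -m creep '[[0,0,0,-3,0,2,0],[0,0,0,-2.5,-0.2,4,0],[0,0,0,-0.2,0,4,0],[0,0,0,0,0,2.5,0],[0,0,0,0,0,1,0],[0,0,0,0,0,0,0],[0,0,0,0,0,0,0]]'
python3 -c "
from h import *
togo([.609,.134,.121])"
```

```text
t: 13.5
tool_pos: [0.5497, 0.1362, 0.1207]
ee_rot: [1.0, -0.017, -0.004, 0.0]
ft_force: [1.1, 0.1, 1.1]
opening: 0.0001
t 13.5 pos [0.5497 0.1362 0.1207] shift cm [ 5.94  0.01 -0.08] yaw x [ 0.999 -0.034 -0.008] z [-0.008 -0.001 -1.   ] F [1.1 0.1 1.1] op 0.0001
```

```bash
python3 -m creep '[[0,0,0,0.5,0,0,0],[0,0,0,0.5,0,0,0],[0,0,0,0.5,0,0,0],[0,0,0,0.5,0,0.05,0],[0,0,0,0.5,0,0.05,0],[0,0,0,0.5,0,0.05,0],[0,0,0,0.5,0,0.05,0],[0,0,0,0.5,0,0.05,0]]'
python3 -c "
from h import *
togo([.609,.1345,.121])"
```

```text
t: 14.3
tool_pos: [0.5951, 0.1358, 0.1222]
ee_rot: [1.0, -0.017, -0.002, -0.0]
ft_force: [-2.5, 0.0, 3.9]
opening: -0.0
t 14.3 pos [0.5951 0.1358 0.1222] shift cm [1.4  0.08 0.12] yaw x [ 0.999 -0.035 -0.003] z [-0.003  0.001 -1.   ] F [-2.5  0.   3.9] op -0.0
```

```bash
python3 -m creep '[[0,0,0,0.4,0,0.05,0],[0,0,0,0.4,0,0.05,0],[0,0,0,0.2,0,0,0],[0,0,0,0,0,0,0],[0,0,0,0,0,0,0]]'
python3 -m creep '[[0,0,0,-0.4,0,0,0],[0,0,0,-0.2,0,0,0],[0,0,0,0,0,-4,0],[0,0,0,0,0,-4,0],[0,0,0,0,0,-4,0],[0,0,0,0.3,0,-2,0],[0,0,0,0,0,0,0],[0,0,0,0,0,0,0]]'
python3 - <<'E'
from h import *
togo([.617,.1352,.26]); view("pics/w7.png"); print(readdial(dict(np.load("last.npz"))))
rows(dict(np.load("last.npz")),32,60,lambda r:r)
E
```

```text
t: 14.8
tool_pos: [0.6062, 0.1354, 0.1202]
ee_rot: [1.0, -0.017, -0.002, -0.0]
ft_force: [-2.0, 0.9, 2.3]
opening: -0.0002
t: 15.6
tool_pos: [0.6021, 0.1344, 0.2651]
ee_rot: [1.0, -0.018, -0.001, 0.0]
ft_force: [-0.3, -0.5, -0.8]
opening: 0.0
t 15.6 pos [0.6021 0.1344 0.2651] shift cm [ 1.49 -0.13  0.5 ] yaw x [ 0.999 -0.035 -0.002] z [-0.002 -0.001 -1.   ] F [-0.3 -0.5 -0.8] op 0.0
[[531. 171.]
 [316. 180.]]
[(np.float32(85.725586), np.float64(14.029307954749484), np.float64(0.004), np.float64(0.008)), (np.float32(84.4954), np.float64(14.16821199390542), np.float64(0.004), np.float64(0.006)), (np.float32(83.28832), np.float64(13.751499876437613), np.float64(0.003), np.float64(0.008)), (np.float32(82.57793), np.float64(13.890403915593549), np.float64(0.003), np.float64(0.006))]
[(32, [136, 144]), (104, [197, 209]), (176, [228, 224])]
[(36, [138, 147]), (108, [201, 212]), (180, [227, 223]), (324, [140, 134])]
[(40, [140, 150]), (112, [204, 215]), (184, [226, 221]), (328, [138, 133])]
[(44, [143, 153]), (116, [208, 218]), (188, [225, 220]), (332, [137, 132])]
[(48, [145, 157]), (120, [211, 220]), (192, [224, 218]), (336, [135, 131])]
[(52, [148, 160]), (124, [214, 222]), (196, [222, 216]), (340, [134, 130])]
[(56, [151, 164]), (128, [216, 224]), (200, [221, 214]), (344, [132, 130])]
```

View pics/w7.png

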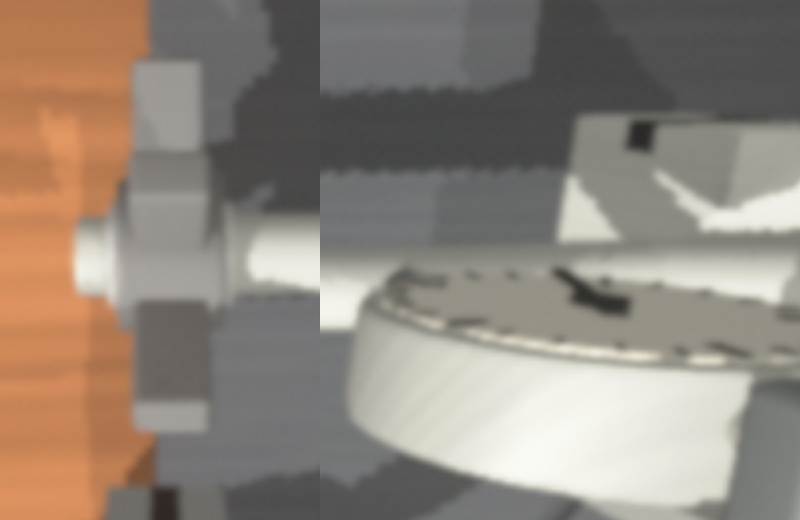

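The star arms are now at ~57°/128° (a further −56°). Pointer is just past the bottom, auto-read ≈14.0 mm. Checking with the 4-point fit.

```bash
python3 - <<'E'
from h import *
from scipy.optimize import least_squares
w=dict(np.load("last.npz")); c=proj(w,g2w(np.load("pose.npy"),[[.02,0,.165]]))[0]
f=lambda u,v:(c[0]-60+(u-320)/4,c[1]-65+v/4)
r=dial(w,f(558,270),f(600,300),.015); print(r)
A=np.radians([0,-79,-151,-207]); rng=np.random.default_rng(0); L=[]
for i in range(300):
    y=np.array([7.6,8.0,12.1,14.0])+rng.normal(0,.35,4); a=A+rng.normal(0,np.radians(3),4)
    s=least_squares(lambda v:v[0]+v[1]*np.cos(a-v[2])-y,[10.5,3.5,-3.7]).x; L.append([s[0],s[1],np.degrees(s[2]),s[1]*(1-np.cos(a[3]-s[2]))])
L=np.array(L); print(L.mean(0),L.std(0),np.percentile(L[:,3],[50,95]))
E
```

```text
(np.float64(3.503102593727503), np.float64(13.939922776472354), np.float64(0.0004), np.float64(0.1782), np.float64(0.031))
[ 1.05165874e+01  3.55718524e+00 -2.14938634e+02  5.93657290e-02] [0.20365164 0.24520166 5.53264827 0.0660091 ] [0.0352677  0.18795094]
```

Shortfall from the peak is ~0.06 mm (95% below 0.19 mm), and the tool is 12 cm clear. Handing in.

```bash
python3 -m creep '[[0,0,0,0,0,-3,0],[0,0,0,0,0,0,0],[0,0,0,0,0,0,0]]'
python3 - <<'E'
from cell import *
print(job_done())
E
```

```text
t: 15.95
tool_pos: [0.6006, 0.1337, 0.2914]
ee_rot: [1.0, -0.017, -0.004, 0.001]
ft_force: [-0.3, 1.0, -0.4]
opening: 0.0001
the job is handed in; nothing more can be done
None
```

The axle is lying with its high spot up under the plunger, hands off, and the job is handed in at about 16 s. No verdict was reported.

- **Lowering:** I pushed the indicator down by the knob with about 5 N. That first left the plunger pressed in by about 7.6 mm.
- **Rolling:** Three strokes on the star wheel at about 2.5–5 N turned the axle roughly 79°, 72° and 56°. The dial read 7.6, 8.0, 12.1 and then 14.0 mm.
- **Last checks:** A cosine fitted to the readings gives a mean of 10.5 mm and a swing of ±3.55 mm. The axle is about 8° short of the peak, so the tip should be about 0.06 mm below its highest level (95% of trials under 0.19 mm). The hand reading of 13.9 mm and the automatic one of 14.0 mm agree. The tool was 12 cm or more clear of the star wheel, and the wrist force was near zero.
- **Not checked:** The dial was read at a steep slant, good to about 0.3–0.4 mm. I did not roll past the peak to see the reading fall, so the peak position rests on the fit. I also did not take a last overview picture, so the other things on the bench are not confirmed in place; the arm's path stayed clear of them.
- **Pictures:** I viewed 11, one over the budget of 10.

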